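Load the round soap blank and hold the mould turntable at the pointer

TASK

Set the pink round soap blank fully home in the matching round pocket of the red mould on the turntable and let go of it; then take the turntable by its upright black post and turn it until the red mould stands squarely at the red pointer, with the blank still seated. Finish while still gripping the post, holding the turntable still there; leave the other blanks and the glassware, cup, jar and spatula where they are.

Things in the scene. Friction and masses are not known exactly. Their poses are not given: they have to be found in the camera images.
- round_center (a point): Centre (half-way up) of the pink round soap blank: an upright cylinder 40 mm in diameter, 32 mm tall, about 45 g, loose on the steel bench at the left or right of the turntable. z axis along the cylinder. It is the only round blank.
- round_blank: The same pink round blank; origin at the centre of its underside, z up.
- round_pocket (a point): Centre of the floor of the round pocket (44 mm in diameter, 10 mm deep, chamfered mouth) in the red mould block, 58 x 58 x 14 mm. It rides on the turntable plate 70 mm from the axis; floor 40 mm and block top 50 mm above the bench. The blank stands 22 mm out of it when home. x axis points radially outward from the turntable axis, z up. Green and yellow blocks of the same size, with a square and a bar-shaped pocket, stand at 120 degrees either side.
- front_spot (a point): The point fixed in the turntable's foot, 70 mm from the axis on the side of the red pointer and 40 mm above the bench, where the floor centre of the round pocket lies when the red mould stands squarely at the pointer. The pointer is an upright red fin 50 mm tall, its middle 134 mm from the axis, just outside the plate, on a low red block 42 x 32 x 14 mm, on the robot's side of the turntable.
- turn_axis (a point): Point on the vertical turning axis of the turntable, 40 mm above the bench. The aluminium plate is 230 mm in diameter, its top 36 mm above the bench; the foot is fixed to the bench.
- dial (a joint): Turning angle of the turntable plate, rad, growing anticlockwise seen from above, no end stops; 0 when the red mould is straight opposite the pointer, so plus or minus pi is at the pointer. It turns stiffly enough to stay where left (0.08 N m of friction), about 1 N at the post.
- post_grip (a point): Point on the axis of the upright black post where it is taken, 18 mm below its top. The post is a plain cylinder 16 mm in diameter, 85 mm from the turning axis on the side straight opposite the red mould, rising from the plate to 106 mm above the bench, with a white band near the top. The rules call the post dial_c0.
- square_blank: Green square soap blank, 33 x 33 x 32 mm, a bystander; origin under its centre.
- bar_blank: Yellow bar soap blank, 44 x 24 x 32 mm, a bystander; origin under its centre.
- rod_beaker: Glass beaker 70 mm across, 90 mm tall, with wooden stirring rods up to 165 mm above the bench, a bystander; origin under its centre.
- beaker: Empty glass beaker 80 mm across, 105 mm tall, a bystander; origin under its centre.
- pour_cup: White plastic cup 62 mm across, 75 mm tall, a bystander; origin under its centre.
- dye_jar: Small amber jar with a blue cap, 44 mm across, 60 mm tall, a bystander; origin under its centre.
- spatula: Spatula with a blue handle, 200 mm long, lying on the bench, a bystander.
Things that resemble listed ones, but are neither listed nor needed, are in the scene too. Of the things that look like the round_blank, the smallest one is meant.

How it is judged:
By the outcome, as a careful person would: the job done as asked, in the order asked, and still so for the second after the job is handed in, while the arm keeps its last pose, push and grip.
It also fails if it takes over 61 s, if anything falls off the work surface, if the arm or the gripper's body presses on something with over 40 N, if the wrist force passes 120 N, or if a joint passes its speed limit or range.

ROBOT

A 6-joint arm with a two-finger parallel gripper is mounted at the origin on the work surface. World frame = base frame: x ahead of the robot, y to its left, z up, the work surface at z = 0. Lengths are in mm, angles in rad, forces in N, time in s.
With the tool pointing down it reaches from about 275 to 1000 mm from the base axis. Payload 8.4 kg.
Tool frame: the origin (TCP) lies midway between the tips of the shut fingers; the grasp point (between the pads) lies 19 mm behind it (ctrl.grip_depth is the distance from the TCP to the grasp point, in mm); z points along the fingers, x is the direction in which the jaws open and shut, and the axes are right-handed (so a half turn about z gives the same grasp; the last joint's range is limited). The gripper opens to 85 mm and grips with 20 to 120 N. Pads are 22 mm wide; open, the fingers measure 114 mm over their backs; the gripper's body (76 mm by 85 mm) begins 54 mm behind the grasp point. The pads swing forward as they close: fully open they stand 13 mm farther back than shut.
Start: joints at [1.247, 0.353, 1.633, -0, 1.155, -0.002], TCP at [197.67, 592.92, 231.281] pointing down, gripper open.
Joint ranges: [-2.63, 2.63], [-0.92, 2.1], [0.06, 2.66], [-1.3, 4.44], [0, 2.69], [-3.02, 3.02]. Speed limits (rad/s): [2.22, 2.22, 2.79, 3.14, 3.14, 3.14].

INTERFACE

Orientations are given as a rotation vector (axis times angle).
In Python, from bench import ctrl, optics, job, models gives the robot as it stands. The module is installed in compiled form; this text tells all that it offers.
- The arm moves only by the tool jog_arm, never from a script. Its argument "series" is a list that holds one entry, the list of rows, each a list of 7 numbers: the turn, a rotation vector about the tool's x, y, z in rad, then the shift along the tool's x, y, z in mm, then the opening, from -1 (shut) to 1 (fully open). A call has 1 to 20 rows; each row is the pose to reach, as a shift and turn from the pose commanded when the call began, along the tool's axes at that moment; what a row does not reach only later rows make up. A row lasts 1/10 s, in which the tool goes at most 50 mm and 8.59 degrees, less where a joint would pass 70% of its speed; a pose out of reach is approached as far as the arm can. A call with a gripper value outside its range is refused whole. The fingers move at their own pace and stop on an object; "force" is the grip in N (left out, the last holds). Time passes only in rows, so rows that repeat a pose let the fingers close. It gives the time, the measured TCP pose, the force and the opening at its end, in the units of the state.
- ctrl.sense(): the state, without advancing time (a new reading comes with each control period).
- optics.camera(name): name is "side" or "top"; returns a dict with "frame" (400x640x3 uint8, blue, green, red), "vertical_fov" (degrees; the focal length in pixels is half the picture's height over the tangent of half this angle, whatever the lens; pixels are square), "cx", "cy" (the principal point, pixels), "world_to_cam" (4x4, takes a point from world to camera coordinates). Camera axes: x right, y down, z forward; pixel columns grow to the right and rows downward; lengths in mm; the calibration is good to about 2 mm. A picture is of the moment at which its call begins. There is no depth.
- job.close_job(): hands the job in, once; it reports no verdict.
Trained networks look in a picture, given as the dict that the camera call returned (one of the last four; its "shot" number tells which), for a name from the list of things; names that differ only in an ending like _2 or _b are one class to them, and where a whole thing is asked for, a point or a joint stands for the part that bears it (a point fixed in the world has none). Each returns a list of dicts, best first, with "confidence" (0 to 1); they miss things now and then, are a little off and sometimes report something else, mostly with a low value. They report only what shows in the picture. A call takes as long as a camera call. They do not tell look-alikes from the thing itself.
- models.search_frame(target, picture): "box" ([left, top, right, bottom] in pixels, round what is visible of it).
- models.tip_of(target, picture): "at" ([column, row] in pixels: a listed point, or the origin of a listed thing).
The state is a dict: "time": time; "qpos": joint angles; "qvel": joint speeds; "joint_torque": joint torques, N m; "tool_pos": TCP position; "eef_rot": TCP orientation; "wrist_force": force on the tool from outside, world axes, zero at the start; "moment": the same for the moment, N m; "gripper_width": opening from 0.0 (shut) to 1.0 (fully open).
Only numpy, scipy, OpenCV 4.12 (cv2) and the standard library are available. Lean on these libraries where they do the work, as an engineer would, in place of code of your own. Each camera call takes 0.05 s, during which the arm holds its last target.

## Working session

There is one attempt and no reset: what is moved stays moved. The work goes in short steps, Python scripts to look and compute and a tool call to move; the robot and the scene stay as the last step left them, time stands still between calls to the robot, and variables do not carry over. Pictures are saved under pics/ and viewed, and the job is handed in when it is done.

Besides the shell and the picture viewer there is one more tool, called after "Request:" by a JSON object that holds its "op" and its "data". jog_arm: Moves the arm, as the interface text tells. Its arguments: {"type":"object","properties":{"series":{"type":"array"},"force":{"type":"number"}},"required":["series"]}

```bash
mkdir -p pics
cat > h.py <<'E'
import numpy as np, cv2
from bench import ctrl, optics, job, models
from scipy.spatial.transform import Rotation as R
def K(c):
    f=c["frame"].shape[0]/2/np.tan(np.radians(c["vertical_fov"])/2); return f,c["cx"],c["cy"]
def proj(c,p):
    f,cx,cy=K(c);q=c["world_to_cam"]@np.append(p,1.);return np.array([cx+f*q[0]/q[2],cy+f*q[1]/q[2]])
def atz(c,px,z):
    f,cx,cy=K(c);T=np.array(c["world_to_cam"]);Rm=T[:3,:3];o=-Rm.T@T[:3,3]
    d=Rm.T@np.array([(px[0]-cx)/f,(px[1]-cy)/f,1]);return o+d*(z-o[2])/d[2]
E
python3 - <<'E'
from h import *
s=ctrl.sense();print(s)
for n in("top","side"):
    c=optics.camera(n);print(n,{k:v for k,v in c.items() if k!="frame"})
    cv2.imwrite(f"pics/{n}0.png",c["frame"])
    for t in("round_center","round_pocket","turn_axis","post_grip","front_spot"):
        for d in models.tip_of(t,c)[:4]: print(t,d)
E
```

```text
{'time': 0.0, 'qpos': array([ 1.24661576e+00,  3.53666055e-01,  1.63415713e+00,  2.54566646e-06,
        1.15520817e+00, -2.41106247e-03]), 'qvel': array([ 0.00137906,  0.0016707 , -0.00016427,  0.00139164, -0.00236206,
        0.00107983]), 'joint_torque': array([ 1.91891231e-03, -6.05252552e+01, -3.42063224e+01,  3.10851256e-04,
        9.49182606e-03,  9.47709452e-06]), 'tool_pos': array([197.50208519, 592.45326734, 230.54066629]), 'eef_rot': array([ 2.54793179e+00,  1.83640666e+00, -1.83816706e-03]), 'wrist_force': array([-0.17107154, -0.92045572, -0.08421255]), 'moment': array([0.00595797, 0.0340621 , 0.01566363]), 'gripper_width': 0.9979414376639473}
top {'vertical_fov': 47.397251143098224, 'cx': 327.39119568797224, 'cy': 196.17152770020942, 'world_to_cam': array([[ 1.37876541e-02, -9.99882507e-01,  6.69873315e-03,
         5.39473061e+01],
       [-9.90183347e-01, -1.45852204e-02, -1.39011549e-01,
         5.77831875e+02],
       [ 1.39092918e-01, -4.71633086e-03, -9.90268103e-01,
         1.23928039e+03],
       [ 0.00000000e+00,  0.00000000e+00,  0.00000000e+00,
         1.0
[... 720 characters left out ...]
 [-4.11026698e-01, -5.61377152e-01, -7.18270664e-01,
         3.36824720e+02],
       [ 4.35870627e-01,  5.70989894e-01, -6.95691985e-01,
         8.81026131e+02],
       [ 0.00000000e+00,  0.00000000e+00,  0.00000000e+00,
         1.00000000e+00]]), 'shot': 2}
round_center {'at': [212.8, 214.5], 'confidence': 0.92}
round_center {'at': [230.2, 192.1], 'confidence': 0.64}
round_center {'at': [195.2, 181.7], 'confidence': 0.58}
round_pocket {'at': [323.5, 200.7], 'confidence': 0.8}
round_pocket {'at': [442.8, 349.9], 'confidence': 0.32}
turn_axis {'at': [326.7, 220.4], 'confidence': 0.87}
post_grip {'at': [336.8, 235.6], 'confidence': 0.73}
front_spot {'at': [302.4, 228.4], 'confidence': 0.64}
```

View pics/top0.png

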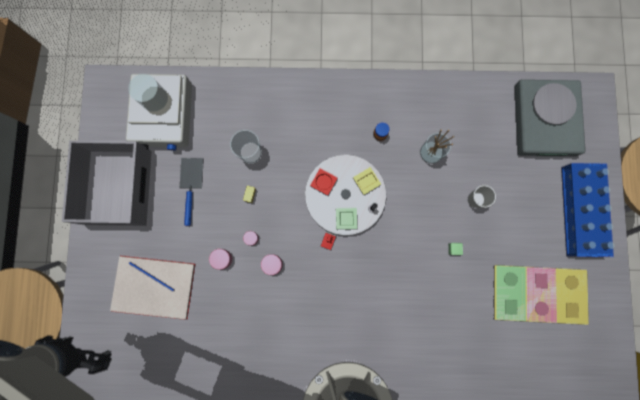

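View pics/side0.png

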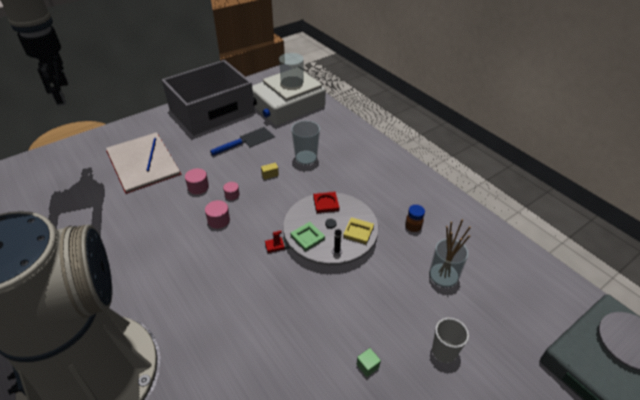

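Run:
```python
import cv2
a=cv2.imread('pics/top0.png')[100:290,180:440];cv2.imwrite('pics/topz.png',cv2.resize(a,None,fx=3,fy=3,interpolation=cv2.INTER_CUBIC))
a=cv2.imread('pics/side0.png')[130:320,160:420];cv2.imwrite('pics/sidez.png',cv2.resize(a,None,fx=3,fy=3,interpolation=cv2.INTER_CUBIC))
```

```text
(no output)
```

View pics/topz.png

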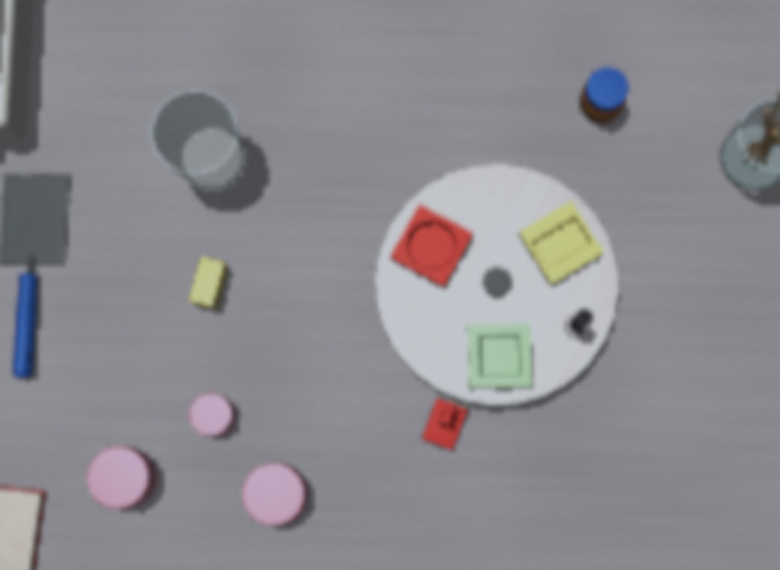

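View pics/sidez.png

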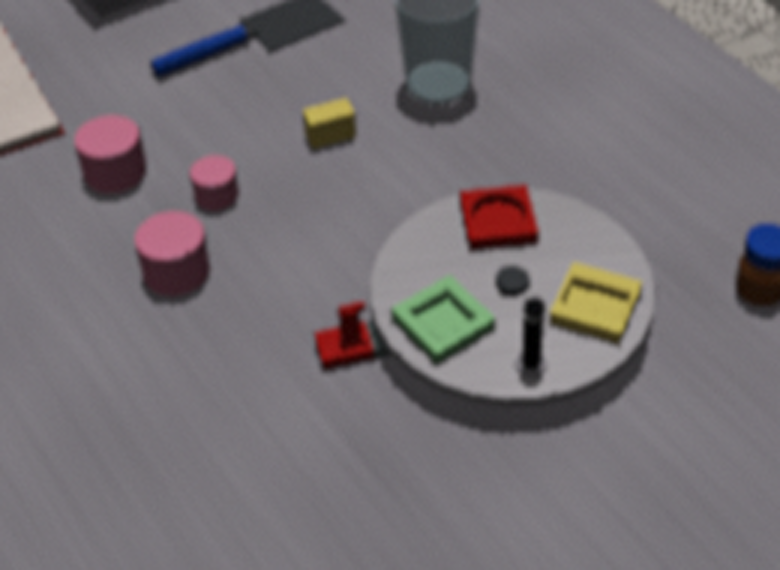

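```bash
cat >> h.py <<'E'
from scipy.optimize import least_squares
def cyl(r,z0,z1,n=48):
    a=np.linspace(0,2*np.pi,n,endpoint=False);q=np.c_[r*np.cos(a),r*np.sin(a)]
    return np.vstack([np.c_[q,np.full(n,z)] for z in(z0,z1)])
def box(h,z0,z1):
    return np.array([[x,y,z] for x in(-h,h) for y in(-h,h) for z in(z0,z1)],float)
def mask_near(c,px,fn,rad):
    hsv=cv2.cvtColor(cv2.resize(c["frame"],None,fx=4,fy=4,interpolation=cv2.INTER_LINEAR),cv2.COLOR_BGR2HSV).astype(int)
    m=fn(hsv).astype(np.uint8)
    n,l,st,ce=cv2.connectedComponentsWithStats(m)
    t=np.array(px)*4+1.5
    best=min([i for i in range(1,n) if st[i,4]>60],key=lambda i:np.hypot(*(ce[i]-t)))
    return (l==best)
def moments(m):
    M=cv2.moments(cv2.convexHull(np.argwhere(m)[:,::-1].astype(np.float32)))
    return np.array([M["m10"]/M["m00"],M["m01"]/M["m00"]]),M["m00"]
def hullc(c,pts):
    h=cv2.convexHull(np.array([proj(c,p) for p in pts],np.float32));M=cv2.moments(h)
    return np.array([M["m10"]/M["m00"],M["m01"]/M["m00"]]),M["m00"]
def fitxy(c,m,shape,x0):
    ce,A=moments(m);ce=(ce-1.5)/4
    f=lambda p:hullc(c,shape+np.array([p[0],p[1],0]))[0]-ce
    r=least_squares(f,x0[:2],diff_step=1e-3).x
    return r,A/16,hullc(c,shape+np.array([r[0],r[1],0]))[1]
pink=lambda h:(h[...,0]>150)&(h[...,0]<178)&(h[...,1]>55)&(h[...,2]>60)
red=lambda h:((h[...,0]>174)|(h[...,0]<6))&(h[...,1]>140)&(h[...,2]>70)
E
python3 - <<'E'
from h import *
for n,pb,pm,pp,ax in(("top",(250,238),(323.6,183),(329,241),(345,194)),("side",(231,190),(326,201),(273,242),(331,223))):
    c=optics.camera(n)
    f=K(c)[0]
    m=mask_near(c,pb,pink,0);print(n,"blank",fitxy(c,m,cyl(20,0,32),atz(c,pb,16)))
    m=mask_near(c,pm,red,0)
    # mould quad: min area
    print(n,"mould raw",atz(c,moments(m)[0]/4-.375,46),fitxy(c,m,box(29,36,50),atz(c,pm,46)))
    m2=mask_near(c,pp,red,0);print(n,"pointer",atz(c,(moments(m2)[0]-1.5)/4,14))
    for k in ("turn_axis",): print(k,[atz(c,d["at"],40) for d in models.tip_of(k,c)[:1]])
    print("post",[atz(c,d["at"],88) for d in models.tip_of("post_grip",c)[:1]], "hub", atz(c,ax,40))
E
```

```text
top blank (array([394.58818434, 340.16582105]), 86.78125, 196.2770621443633)
top mould raw [617.13703937  73.56172246  46.        ] (array([617.61486663,  73.54161993]), 352.15625, 438.6031440231018)
top pointer [452.98256214  58.90853236  14.        ]
turn_axis [array([584.99561931,  16.99590856,  40.        ])]
post [array([540.82833424, -67.36897281,  88.        ])] hub [583.92158544  12.76862101  40.        ]
side blank (array([459.28071339, 278.51382648]), 219.46875, 259.90815142390784)
side mould raw [616.79295907  71.83261566  46.        ] (array([618.97589059,  74.70596302]), 377.90625, 504.75773297064006)
side pointer [450.98289519  54.09687269  14.        ]
turn_axis [array([583.6582093 ,  19.66505529,  40.        ])]
post [array([542.42957826, -62.91744535,  88.        ])] hub [585.26319265   8.73707811  40.        ]
```

Run:
```python
from h import *
for n,pts in(("top",[(250,238),(252,243),(245,240),(323,184),(317,178),(240,230),(328,244)]),("side",[(231,187),(231,195),(326,197),(322,207),(245,190)])):
    c=optics.camera(n);h=cv2.cvtColor(c["frame"],cv2.COLOR_BGR2HSV)
    for p in pts: print(n,p,h[p[1],p[0]])
    c0=proj(c,[585,15,36]);print(c0)
```

```text
top (250, 238) [150  31 192]
top (252, 243) [156  38 181]
top (245, 240) [154  36 192]
top (323, 184) [  1 163 192]
top (317, 178) [  1 173 134]
top (240, 230) [120  12 149]
top (328, 244) [  1 174 182]
[344.14841134 193.81390879]
side (231, 187) [170 105 187]
side (231, 195) [171 107  57]
side (326, 197) [  1 223 104]
side (322, 207) [  1 220 145]
side (245, 190) [143   8 121]
[329.28244275 222.63281945]
```

```bash
cat >> h.py <<'E'
pinkt=lambda h:(h[...,0]>138)&(h[...,0]<178)&(h[...,1]>21)&(h[...,2]>70)
pinks=lambda h:(h[...,0]>150)&(h[...,0]<178)&(h[...,1]>50)&(h[...,2]>35)
red=lambda h:((h[...,0]>172)|(h[...,0]<8))&(h[...,1]>90)&(h[...,2]>50)
E
python3 - <<'E'
from h import *
for n,pb,pm,pp,ax,pk in(("top",(250,238),(323.6,183),(329,241),(345,194),pinkt),("side",(231,190),(326,201),(273,242),(331,223),pinks)):
    c=optics.camera(n)
    m=mask_near(c,pb,pk,0);print(n,"blank",fitxy(c,m,cyl(20,0,32),atz(c,pb,16)))
    m=mask_near(c,pm,red,0)
    print(n,"mould",fitxy(c,m,box(29,36,50),atz(c,pm,46)))
    hull=cv2.convexHull(np.argwhere(m)[:,::-1].astype(np.float32))[:,0]
    w=np.array([atz(c,(q-1.5)/4,50)[:2] for q in hull],np.float32)
    print("rect@50",cv2.minAreaRect(w))
    m2=mask_near(c,pp,red,0)
    # plate
    g=cv2.resize(c["frame"],None,fx=4,fy=4).min(2)
    print("bg/plate", g[int(ax[1]*4+40),int(ax[0]*4+60)])
    hs=c["frame"]
    ctr=proj(c,[585,15,36]); pts=[]
    gf=cv2.GaussianBlur(c["frame"],(3,3),0).astype(float).min(2)
    for a in np.linspace(0,2*np.pi,180,endpoint=False):
        rr=np.arange(95,135,.5)
        P=np.array([proj(c,[585+r*np.cos(a),15+r*np.sin(a),36]) for r in rr]).astype(np.float32)
        v=cv2.remap(gf.astype(np.float32),P[:,:1],P[:,1:],cv2.INTER_LINEAR)[:,0]
        d=np.convolve(v,[1]*4+[-1]*4,'valid')
        i=d.argmin()
        if d[i]<-35: r=rr[i+4]; pts.append([585+r*np.cos(a),15+r*np.sin(a)])
    pts=np.array(pts)
    s=least_squares(lambda p:np.hypot(pts[:,0]-p[0],pts[:,1]-p[1])-p[2],[585,15,115],loss='soft_l1',f_scale=1.5).x
    print("plate",len(pts),s)
E
```

```text
top blank (array([458.03054533, 277.62968926]), 194.21875, 185.36105907161254)
top mould (array([617.93841665,  73.71055824]), 408.375, 438.58387038554065)
rect@50 ((616.8070068359375, 73.62129974365234), (57.805137634277344, 57.489830017089844), 62.47907257080078)
bg/plate 193
plate 180 [585.02801197  12.1581046  113.7879669 ]
side blank (array([457.89892721, 275.58713315]), 247.25, 260.8733423219528)
side mould (array([618.3570795 ,  73.03789043]), 446.65625, 506.09759076987393)
rect@50 ((613.9982299804688, 67.49282836914062), (68.8314208984375, 59.10894775390625), 61.412940979003906)
bg/plate 90
plate 90 [582.42815382   8.65690634 113.92544628]
```

```bash
cat >> h.py <<'E'
def yawpose(x,y,z,yaw):  # tool down, tool x at yaw deg
    a=np.radians(yaw);X=np.array([np.cos(a),np.sin(a),0]);Z=np.array([0,0,-1.]);return np.c_[X,np.cross(Z,X),Z],np.array([x,y,z],float)
def row(cmd,tgt):
    (R0,p0),(R1,p1)=cmd,tgt
    return np.round(np.r_[R.from_matrix(R0.T@R1).as_rotvec(),R0.T@(p1-p0)],4)
E
python3 - <<'E'
from h import *
s=ctrl.sense();print(ctrl.grip_depth)
R0=R.from_rotvec(s["eef_rot"]).as_matrix();print(R0.round(4))
y0=np.degrees(np.arctan2(R0[1,0],R0[0,0]));print(y0)
cmd=(yawpose(0,0,0,y0)[0],np.array([197.67,592.92,231.281]))
print(row(cmd,yawpose(458,276.6,130,-8)))
E
```

```text
18.700000000000003
[[ 0.3162  0.9487 -0.    ]
 [ 0.9487 -0.3162 -0.    ]
 [-0.      0.     -1.    ]]
71.56417506428654
[   0.        0.        1.3887 -217.7586  347.0032  101.281 ]
```

Request:
{"op": "jog_arm", "data": {"series": [[[0, 0, 1.3887, -217.8, 347.0, 101.3, 0.4], [0, 0, 1.3887, -217.8, 347.0, 101.3, 0.4], [0, 0, 1.3887, -217.8, 347.0, 101.3, 0.4], [0, 0, 1.3887, -217.8, 347.0, 101.3, 0.4], [0, 0, 1.3887, -217.8, 347.0, 101.3, 0.4], [0, 0, 1.3887, -217.8, 347.0, 101.3, 0.4], [0, 0, 1.3887, -217.8, 347.0, 101.3, 0.4], [0, 0, 1.3887, -217.8, 347.0, 101.3, 0.4], [0, 0, 1.3887, -217.8, 347.0, 101.3, 0.4], [0, 0, 1.3887, -217.8, 347.0, 101.3, 0.4], [0, 0, 1.3887, -217.8, 347.0, 101.3, 0.4], [0, 0, 1.3887, -217.8, 347.0, 101.3, 0.4], [0, 0, 1.3887, -217.8, 347.0, 101.3, 0.4], [0, 0, 1.3887, -217.8, 347.0, 101.3, 0.4]]], "force": 30}}

```text
time: 2.5
tool_pos: [457.7, 277.1, 130.2]
eef_rot: [-3.134, 0.216, -0.0]
wrist_force: [-0.0, -0.4, -0.6]
gripper_width: 0.696
```

Run:
```python
from h import *
s=ctrl.sense();R0=R.from_rotvec(s["eef_rot"]).as_matrix();print(s["time"],s["tool_pos"],R0[:,0],s["gripper_width"],s["qpos"],s["wrist_force"])
ims=[]
for n in("top","side"):
    c=optics.camera(n);p=proj(c,[458,277,40]).astype(int)
    a=c["frame"][max(p[1]-60,0):p[1]+60,p[0]-65:p[0]+65];ims.append(cv2.resize(a,(390,360)))
cv2.imwrite("pics/a1.png",np.hstack(ims))
```

```text
2.5 [457.70661568 277.1383634  130.17455574] [ 9.90507235e-01 -1.37460352e-01  2.64282117e-04] 0.6962880767462144 [5.41628325e-01 3.37720497e-01 1.91547965e+00 3.48720767e-05
 8.88030898e-01 6.79503268e-01] [-0.01395316 -0.3574903  -0.5805122 ]
```

View pics/a1.png

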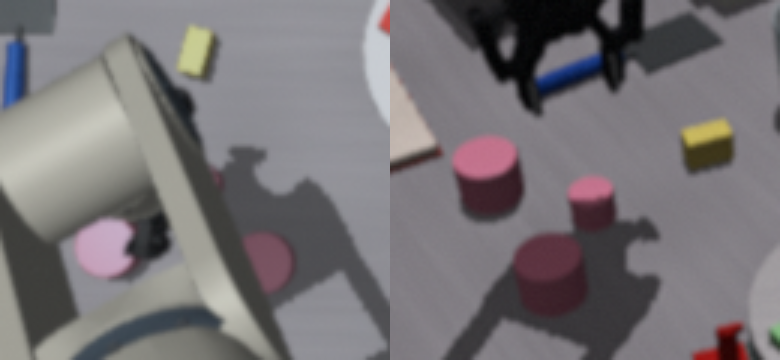

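Request:
{"op": "jog_arm", "data": {"series": [[[0, 0, 0, 0, 0, 40, 0.4], [0, 0, 0, 0, 0, 75, 0.4], [0, 0, 0, 0, 0, 100, 0.4], [0, 0, 0, 0, 0, 115, 0.4], [0, 0, 0, 0, 0, 122, 0.4], [0, 0, 0, 0, 0, 122, 0.4], [0, 0, 0, 0, 0, 122, 0.4]]]}}

```text
time: 3.3
tool_pos: [458.3, 276.9, 8.6]
eef_rot: [-3.133, 0.219, -0.001]
wrist_force: [-0.3, 0.2, 0.6]
gripper_width: 0.702
```

Run:
```python
from h import *
s=ctrl.sense();print(s["time"],s["tool_pos"],s["wrist_force"])
c=optics.camera("side");p=proj(c,[458,277,40]).astype(int)
a=c["frame"][p[1]-60:p[1]+60,p[0]-65:p[0]+65]
cv2.imwrite("pics/a2.png",cv2.resize(a,(650,600),interpolation=cv2.INTER_CUBIC))
```

```text
3.3 [458.34847438 276.91454241   8.61434414] [-0.25970334  0.24646524  0.5656676 ]
```

View pics/a2.png

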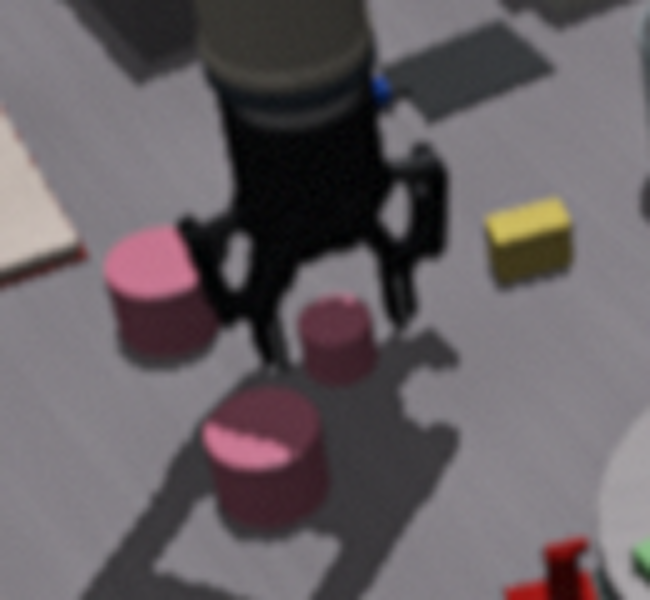

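Request:
{"op": "jog_arm", "data": {"series": [[[0, 0, 0, 0, 0, 0, -0.3], [0, 0, 0, 0, 0, 0, -0.3], [0, 0, 0, 0, 0, 0, -0.3], [0, 0, 0, 0, 0, 0, -0.3], [0, 0, 0, 0, 0, 0, -0.3], [0, 0, 0, 0, 0, 0, -0.3]]], "force": 30}}

```text
time: 3.95
tool_pos: [458.6, 276.9, 9.1]
eef_rot: [-3.133, 0.219, -0.002]
wrist_force: [-1.4, -0.7, 5.1]
gripper_width: 0.457
```

Request:
{"op": "jog_arm", "data": {"series": [[[0, 0, 0, 0, 0, -15, -0.3], [0, 0, 0, 0, 0, -45, -0.3], [0, 0, 0, 0, 0, -80, -0.3], [0, 0, 0, 20, 19, -85, -0.3], [0, 0, 0, 50, 48, -85, -0.3], [0, 0, 0, 80, 77, -85, -0.3], [0, 0, 0, 110, 105.5, -85, -0.3], [0, 0, 0, 140, 134.2, -85, -0.3], [0, 0, 0, 165, 158.2, -85, -0.3], [0, 0, 0, 180, 172.6, -85, -0.3], [0, 0, 0, 186, 178.4, -85, -0.3], [0, 0, 0, 186, 178.4, -85, -0.3], [0, 0, 0, 186, 178.4, -85, -0.3], [0, 0, 0, 186, 178.4, -85, -0.3]]]}}

```text
time: 5.35
tool_pos: [616.4, 75.2, 92.9]
eef_rot: [-3.134, 0.217, 0.001]
wrist_force: [-0.8, 0.8, -0.7]
gripper_width: 0.457
```

Run:
```python
from h import *
s=ctrl.sense();print(s["time"],s["tool_pos"],s["wrist_force"],s["gripper_width"])
ims=[]
for n in("top","side"):
    c=optics.camera(n);p=proj(c,[610,60,60]).astype(int)
    cv2.imwrite(f"pics/b_{n}.png",c["frame"])
    a=c["frame"][p[1]-50:p[1]+50,p[0]-65:p[0]+65];ims.append(cv2.resize(a,(390,300),interpolation=cv2.INTER_CUBIC))
cv2.imwrite("pics/a3.png",np.hstack(ims))
m=mask_near(c,proj(c,[617,74,100]),pinks,0);b=s["tool_pos"][2]-9
print(fitxy(c,m,cyl(20,b,b+32),[617,74]),b)
```

```text
5.35 [616.3823842   75.22067886  92.93421266] [-0.81059944  0.82042759 -0.69436724] 0.45660737486210773
(array([617.34923972,  70.52092552]), 302.375, 306.98038685135543) 83.93421266186553
```

View pics/a3.png

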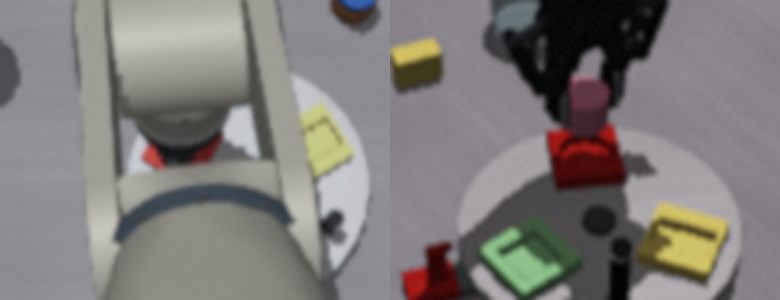

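Run:
```python
from h import *
c=optics.camera("side");s=ctrl.sense();f=cv2.resize(c["frame"],None,fx=4,fy=4,interpolation=cv2.INTER_CUBIC)
tp=s["tool_pos"]
def dr(x,y,z0,z1,col):
    for z in(z0,z1):
        P=np.array([proj(c,q) for q in cyl(20,z,z)+[x,y,0]])*4+1.5
        cv2.polylines(f,[P[:48].astype(int)],True,col,1)
b=tp[2]-9
dr(tp[0],tp[1],b,b+32,(0,255,0)); dr(617.3,70.5,b,b+32,(255,255,0))
P=np.array([proj(c,q) for q in cyl(22,50,50)+[617.6,73.6,0]])*4+1.5
cv2.polylines(f,[P[:48].astype(int)],True,(255,255,255),1)
p=(proj(c,[617,74,75])*4).astype(int)
cv2.imwrite("pics/a4.png",cv2.resize(f[p[1]-130:p[1]+130,p[0]-150:p[0]+150],None,fx=2,fy=2))
```

```text
(no output)
```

View pics/a4.png

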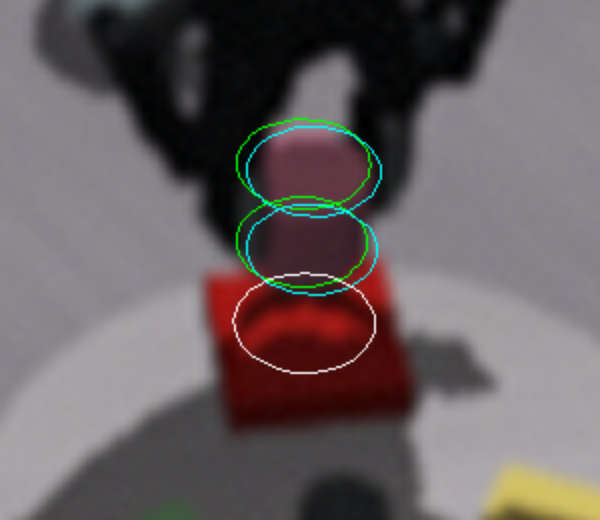

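Run:
```python
from h import *
s=ctrl.sense();print(s["time"],s["tool_pos"],s["wrist_force"],s["gripper_width"],s["qvel"].max())
```

```text
5.5 [616.8198139   74.91258919  93.01253859] [ 1.24699934  0.05942166 -0.20417669] 0.4554574277519767 0.002049444081726094
```

Request:
{"op": "jog_arm", "data": {"series": [[[0, 0, 0, 0.9, 0.7, 12, -0.3], [0, 0, 0, 0.9, 0.7, 24, -0.3], [0, 0, 0, 0.9, 0.7, 30, -0.3], [0, 0, 0, 0.9, 0.7, 32, -0.3], [0, 0, 0, 0.9, 0.7, 32, -0.3], [0, 0, 0, 0.9, 0.7, 32, -0.3]]]}}

```text
time: 6.1
tool_pos: [618.3, 73.1, 61.0]
eef_rot: [-3.134, 0.219, -0.0]
wrist_force: [0.5, 1.0, -0.1]
gripper_width: 0.459
```

```bash
cat > look.py <<'E'
from h import *
import sys
c=optics.camera("side");s=ctrl.sense();f=cv2.resize(c["frame"],None,fx=4,fy=4,interpolation=cv2.INTER_CUBIC)
tp=s["tool_pos"];print(s["time"],tp,s["wrist_force"],s["gripper_width"])
p=(proj(c,[617,74,60])*4).astype(int)
cv2.imwrite(sys.argv[1],cv2.resize(f[p[1]-130:p[1]+130,p[0]-150:p[0]+150],None,fx=2,fy=2))
E
python3 look.py pics/a5.png
```

```text
6.15 [618.41057093  73.13907505  61.26880245] [-0.95373032  0.32467613 -1.14734021] 0.4581844377356429
```

View pics/a5.png

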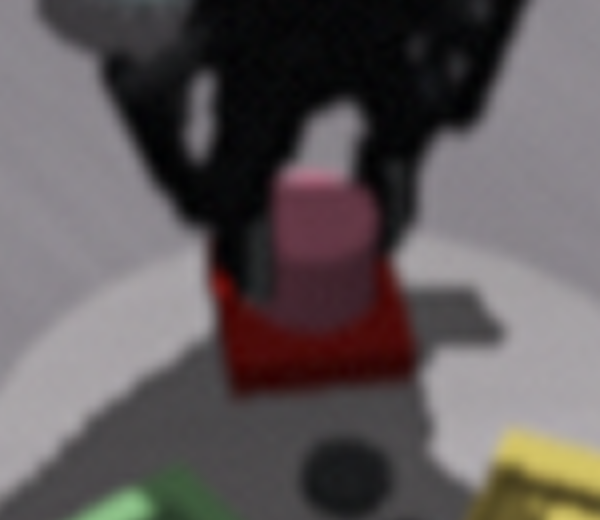

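Request:
{"op": "jog_arm", "data": {"series": [[[0, 0, 0, 0, 0, 2, -0.3], [0, 0, 0, 0, 0, 4, -0.3], [0, 0, 0, 0, 0, 5, -0.3], [0, 0, 0, 0, 0, 5, -0.3]]]}}

```text
time: 6.55
tool_pos: [618.0, 73.1, 55.8]
eef_rot: [3.134, -0.219, -0.0]
wrist_force: [-0.1, 0.2, -0.4]
gripper_width: 0.454
```

Request:
{"op": "jog_arm", "data": {"series": [[[0, 0, 0, 0, 0, 2, -0.3], [0, 0, 0, 0, 0, 4, -0.3], [0, 0, 0, 0, 0, 5, -0.3], [0, 0, 0, 0, 0, 6, -0.3], [0, 0, 0, 0, 0, 6, -0.3]]]}}

```text
time: 7.05
tool_pos: [618.0, 73.2, 49.8]
eef_rot: [3.134, -0.219, -0.0]
wrist_force: [-0.5, 0.1, -0.5]
gripper_width: 0.457
```

```bash
python3 look.py pics/a6.png
```

```text
7.1 [618.05205523  73.17449859  49.8885633 ] [-0.04194127  0.29088209 -0.07380835] 0.45402074519005026
```

View pics/a6.png

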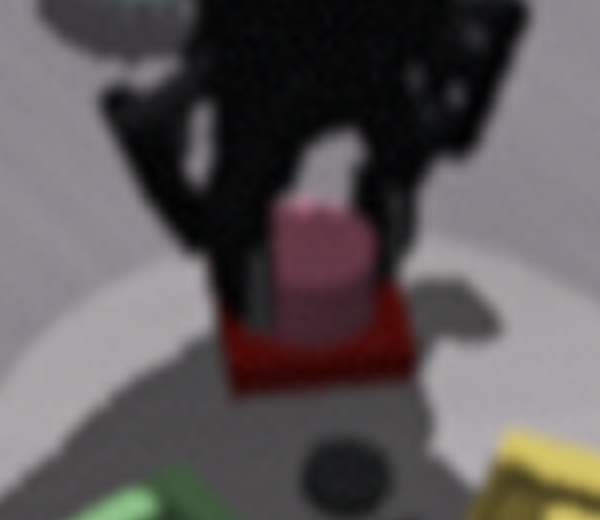

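Request:
{"op": "jog_arm", "data": {"series": [[[0, 0, 0, 0, 0, 0.7, -0.3], [0, 0, 0, 0, 0, 1.2, -0.3], [0, 0, 0, 0, 0, 1.2, -0.3]]]}}

```text
time: 7.4
tool_pos: [618.2, 73.2, 49.1]
eef_rot: [-3.134, 0.219, -0.0]
wrist_force: [-1.4, 0.2, 3.3]
gripper_width: 0.46
```

Contact (3 N up) at TCP 49.1, as predicted for the blank at the floor. Release and lift.

Request:
{"op": "jog_arm", "data": {"series": [[[0, 0, 0, 0, 0, 0, 0.3], [0, 0, 0, 0, 0, 0, 0.3], [0, 0, 0, 0, 0, 0, 0.3], [0, 0, 0, 0, 0, 0, 0.3], [0, 0, 0, 0, 0, -15, 0.3], [0, 0, 0, 0, 0, -45, 0.3], [0, 0, 0, 0, 0, -85, 0.3], [0, 0, 0, 0, 0, -100, 0.3], [0, 0, 0, 0, 0, -100, 0.3]]]}}

```text
time: 8.3
tool_pos: [620.0, 73.4, 152.3]
eef_rot: [-3.133, 0.219, -0.009]
wrist_force: [-0.1, -0.7, 0.0]
gripper_width: 0.646
```

```bash
python3 look.py pics/a7.png
```

```text
8.35 [618.77546861  73.23510132 150.2261024 ] [-0.67997984 -0.28194339 -0.36690782] 0.6526231539703221
```

View pics/a7.png

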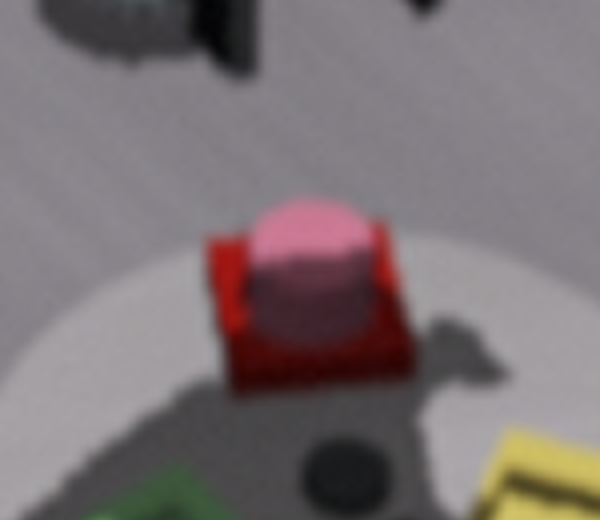

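Request:
{"op": "jog_arm", "data": {"series": [[[0, 0, 0.1, -15, 40, -5, 0.2], [0, 0, 0.2, -30, 80, -5, 0.2], [0, 0, 0.3, -44, 120, -5, 0.2], [0, 0, 0.342, -52, 140, -5, 0.2], [0, 0, 0.342, -54.2, 146, -5, 0.2], [0, 0, 0.342, -54.2, 146, -5, 0.2], [0, 0, 0.342, -54.2, 146, -5, 0.2]]]}}

```text
time: 9.05
tool_pos: [544.3, -63.2, 153.2]
eef_rot: [-3.051, 0.748, 0.001]
wrist_force: [-1.2, -1.0, 0.5]
gripper_width: 0.603
```

Run:
```python
from h import *
s=ctrl.sense();print(s["time"],s["tool_pos"],R.from_rotvec(s["eef_rot"]).as_matrix()[:,0])
t=optics.camera("top");c=optics.camera("side")
for k,z in(("post_grip",88),("round_center",56),("turn_axis",40)):
    for cc in(t,c): print(k,[(atz(cc,d["at"],z).round(1),d["confidence"]) for d in models.tip_of(k,cc)[:3]])
f=c["frame"];p=proj(c,[580,0,60]).astype(int)
cv2.imwrite("pics/a8.png",cv2.resize(f[p[1]-70:p[1]+60,p[0]-80:p[0]+80],None,fx=4.5,fy=4.5,interpolation=cv2.INTER_CUBIC))
cv2.imwrite("pics/a8t.png",cv2.resize(t["frame"][120:270,230:430],None,fx=4,fy=4,interpolation=cv2.INTER_CUBIC))
hs=cv2.cvtColor(f,cv2.COLOR_BGR2GRAY)
for z in(36,106):print(z,proj(c,[545.4,-63.2,z]),proj(c,[542,-64,z]))
print((p[0]-80,p[1]-70))
```

```text
9.05 [544.31654333 -63.23455692 153.22130661] [ 8.86638510e-01 -4.62462606e-01 -6.99989613e-04]
post_grip [(array([544.4, -73. ,  88. ]), 0.95)]
post_grip [(array([548.5, -23.8,  88. ]), 0.17)]
round_center [(array([398.9, 355.6,  56. ]), 0.81), (array([385.4, 208.3,  56. ]), 0.63), (array([621. ,  72.1,  56. ]), 0.48)]
round_center [(array([361.4, 181.2,  56. ]), 0.75), (array([387.8, 305.8,  56. ]), 0.57), (array([612.8,  64.7,  56. ]), 0.42)]
turn_axis [(array([582.5,  10.2,  40. ]), 0.96), (array([696.3, 281.6,  40. ]), 0.42)]
turn_axis [(array([564.2, 246.1,  40. ]), 0.72), (array([584.6,  18.1,  40. ]), 0.6)]
36 [336.4387892 250.5416484] [335.48214698 251.45184418]
106 [337.53073393 230.00655181] [336.52993005 230.92122897]
(np.int64(251), np.int64(150))
```

View pics/a8.png

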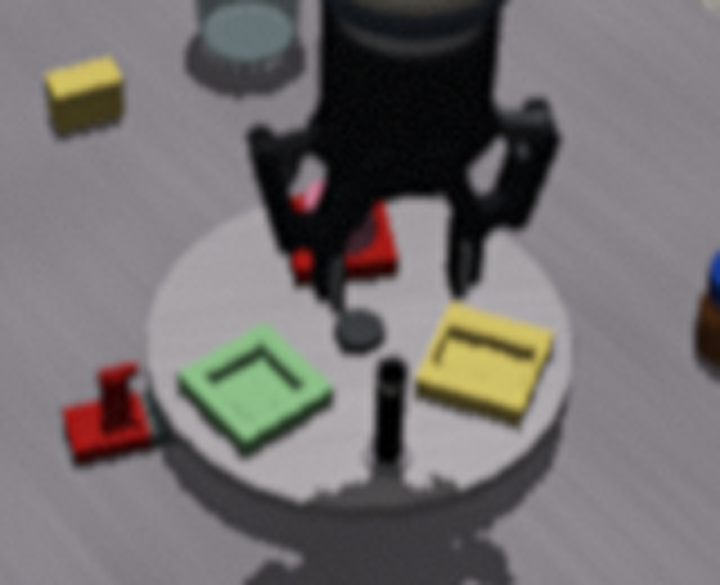

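View pics/a8t.png

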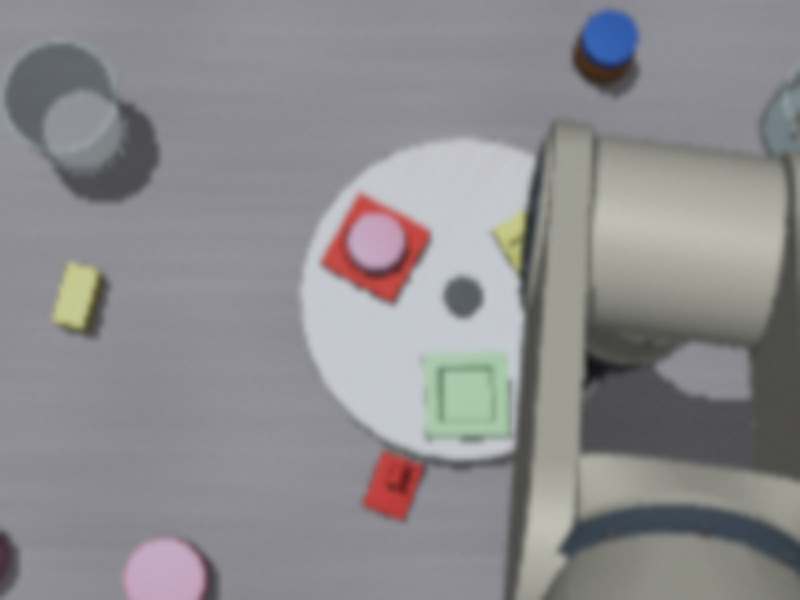

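Run:
```python
from h import *
c=optics.camera("side");t=optics.camera("top")
print("post",atz(c,(337.2,251.6),36),atz(c,(337.6,231.2),106))
m=mask_near(t,proj(t,[617,73,72]),pinkt,0)
for z in(40,44,50):print(z,fitxy(t,m,cyl(20,max(z,50),z+32),[617,73]))
g=cv2.cvtColor(c["frame"],cv2.COLOR_BGR2GRAY)
print(g[224:258,330:345])
```

```text
post [544.88227876 -66.656088    36.        ] [543.37155114 -66.00947683 106.        ]
40 (array([618.54672086,  73.51139174]), 192.90625, 180.24163220380433)
44 (array([618.14559713,  73.50136387]), 192.90625, 184.46308071888052)
50 (array([617.54078043,  73.48627122]), 192.90625, 190.84761179122142)
[[ 63  64  64  61  54  63 106 151 168 167 167 167 167 167 167]
 [ 59  59  59  52  46  60 111 156 169 168 168 167 168 168 167]
 [ 45  43  41  41  49  86 132 162 168 169 167 168 168 168 168]
 [ 35  34  45  62  88 125 153 163 163 164 166 168 167 167 168]
 [ 73  75  91 118 135 148 151 146 140 143 157 167 169 169 169]
 [131 132 140 154 152 132 114  97  93 102 128 154 167 168 173]
 [164 162 165 163 139  92  58  42  39  51  86 129 160 169 177]
 [169 169 170 160 124  63  20   9  11  17  46 104 155 173 180]
 [169 170 170 157 112  50   9   0   3   5  29  92 151 175 183]
 [171 169 170 156 105  42   7   1   5   2  29  93 147 166 174]
 [168 168 169 156 108  49  16   7   6  10  39  98 141 135 135]
 [169 171 171 157 107  55  34  28  25  24  49 106 137 107  85]
 [171 172 172 155  99  48  39  40  36  31
[... 645 characters left out ...]
5 173]
 [172 172 162 124  61  11   2   2   1  27  93 156 176 175 174]
 [173 172 155 115  52   9   4   0   3  25  88 150 174 176 175]
 [172 167 147 106  50   7   0   3   2  25  82 141 167 175 176]
 [169 158 140 106  51   9   1   1   5  32  84 133 159 170 175]
 [168 152 138 111  59  15   1   2  12  46  96 134 154 170 174]
 [169 155 132 110  66  30  19  18  25  60 104 132 155 170 175]
 [171 161 133 100  65  44  39  37  42  65  99 130 158 172 175]
 [175 169 147 103  65  53  49  49  51  63  98 142 169 174 176]
 [176 171 151 105  69  58  57  57  55  63 103 153 173 176 175]
 [165 157 131  92  71  67  67  64  66  70 103 149 168 173 176]
 [130 121 100  77  72  74  75  73  72  74  93 120 141 160 166]]
```

Request:
{"op": "jog_arm", "data": {"series": [[[0, 0, 0, 0.5, 0.5, 30, 0.2], [0, 0, 0, 0.5, 0.5, 60, 0.2], [0, 0, 0, 0.5, 0.5, 78, 0.2], [0, 0, 0, 0.5, 0.5, 84, 0.2], [0, 0, 0, 0.5, 0.5, 84, 0.2], [0, 0, 0, 0.5, 0.5, 84, 0.2]]]}}

```text
time: 10.15
tool_pos: [545.0, -64.6, 70.6]
eef_rot: [-3.051, 0.749, -0.002]
wrist_force: [0.0, -0.5, 0.7]
gripper_width: 0.6
```

Run:
```python
from h import *
s=ctrl.sense();print(s["time"],s["tool_pos"],s["wrist_force"])
c=optics.camera("side")
f=c["frame"];p=proj(c,[560,-20,80]).astype(int)
cv2.imwrite("pics/a9.png",cv2.resize(f[p[1]-60:p[1]+60,p[0]-65:p[0]+65],None,fx=5,fy=5,interpolation=cv2.INTER_CUBIC))
```

```text
10.15 [544.96212501 -64.62263197  70.58922132] [ 0.04927784 -0.49385625  0.67539403]
```

View pics/a9.png

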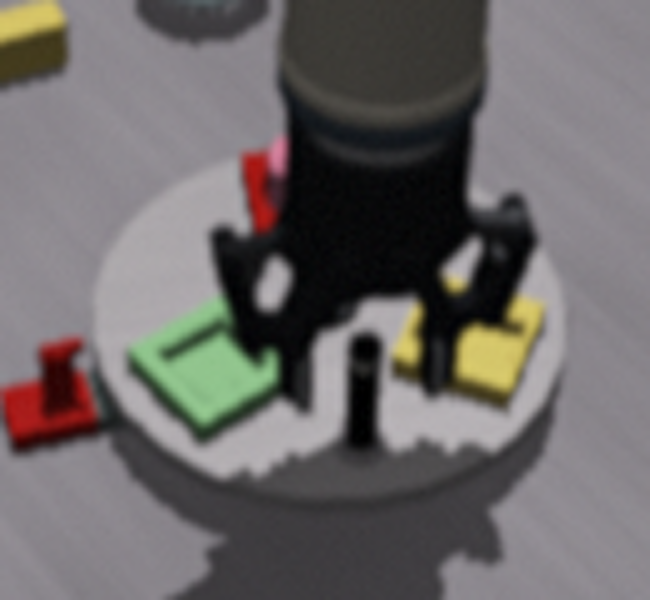

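Request:
{"op": "jog_arm", "data": {"series": [[[0, 0, 0, 0, 0, 0, -1], [0, 0, 0, 0, 0, 0, -1], [0, 0, 0, 0, 0, 0, -1], [0, 0, 0, 0, 0, 0, -1], [0, 0, 0, 0, 0, 0, -1], [0, 0, 0, 0, 0, 0, -1], [0, 0, 0, 0, 0, 0, -1], [0, 0, 0, 0, 0, 0, -1]]], "force": 50}}

```text
time: 11.0
tool_pos: [544.8, -64.6, 70.6]
eef_rot: [-3.051, 0.749, -0.002]
wrist_force: [-0.7, 0.0, 6.3]
gripper_width: 0.174
```

Run:
```python
from h import *
s=ctrl.sense();print(s["time"],s["tool_pos"],s["wrist_force"],s["moment"],R.from_rotvec(s["eef_rot"]).as_matrix()[:,0],s["qpos"])
c=optics.camera("top")
m=mask_near(c,proj(c,[618,73,50]),lambda h:red(h)|pinkt(h),0)
hull=cv2.convexHull(np.argwhere(m)[:,::-1].astype(np.float32))[:,0]
w=np.array([atz(c,(q-1.5)/4,50)[:2] for q in hull],np.float32)
print(cv2.minAreaRect(w),fitxy(c,m,box(29,36,50),[617,74]))
# pointer
m=mask_near(c,proj(c,[453,58,14]),red,0)
hull=cv2.convexHull(np.argwhere(m)[:,::-1].astype(np.float32))[:,0]
w=np.array([atz(c,(q-1.5)/4,14)[:2] for q in hull],np.float32)
print(cv2.minAreaRect(w))
cv2.imwrite("pics/ptr.png",cv2.resize(c["frame"][225:255,310:350],None,fx=15,fy=15,interpolation=cv2.INTER_CUBIC))
```

```text
11.0 [544.7795106  -64.62277626  70.56067845] [-0.68504107  0.03864977  6.30822284] [0.01515273 0.13568337 0.01328011] [ 0.88623188 -0.46324078  0.00101508] [-1.20771952e-01  4.43659783e-01  1.92217097e+00 -7.42612021e-05
  7.74696545e-01  3.60929713e-01]
((616.6239013671875, 73.75100708007812), (57.80580520629883, 57.12431335449219), 62.29090118408203) (array([617.66126274,  73.85770714]), 406.8125, 438.60184654733166)
((453.3729553222656, 59.032676696777344), (32.18461227416992, 42.83352279663086), 69.76131439208984)
```

View pics/ptr.png

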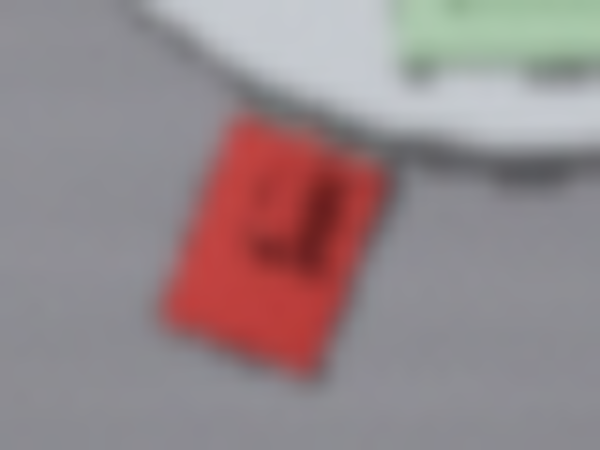

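```bash
cat > arc.py <<'E'
from h import *
import sys
tot,n=float(sys.argv[1]),int(sys.argv[2])
s=ctrl.sense();p=s["tool_pos"].copy();R0=R.from_rotvec(s["eef_rot"]).as_matrix()
y0=np.degrees(np.arctan2(R0[1,0],R0[0,0]));ax=np.array([585.,12.]);
if len(sys.argv)>3: ax=np.array([float(sys.argv[3]),float(sys.argv[4])])
print(s["time"],p,y0,s["wrist_force"])
cmd=yawpose(*p,y0)
u=np.linspace(0,1,n+1)[1:];e=u*u*(3-2*u) 
for k in e:
    a=np.radians(tot*k);d=p[:2]-ax;q=ax+[np.cos(a)*d[0]-np.sin(a)*d[1],np.sin(a)*d[0]+np.cos(a)*d[1]]
    r=row(cmd,yawpose(q[0],q[1],p[2],y0+tot*k));print([0,0,round(float(r[2]),3),round(float(r[3]),1),round(float(r[4]),1),0,-1],end=", ")
print()
E
python3 arc.py 33 10
```

```text
11.05 [544.75910076 -64.62422876  70.55931242] -27.59155391127312 [-0.33368374 -0.56865246  5.97573129]
[0, 0, -0.016, 1.4, -0.0, 0, -1], [0, 0, -0.06, 5.2, -0.1, 0, -1], [0, 0, -0.124, 10.7, -0.6, 0, -1], [0, 0, -0.203, 17.4, -1.7, 0, -1], [0, 0, -0.288, 24.6, -3.5, 0, -1], [0, 0, -0.373, 31.6, -5.9, 0, -1], [0, 0, -0.452, 37.8, -8.6, 0, -1], [0, 0, -0.516, 42.7, -11.2, 0, -1], [0, 0, -0.56, 46.0, -13.1, 0, -1], [0, 0, -0.576, 47.2, -13.9, 0, -1],
```

Request:
{"op": "jog_arm", "data": {"series": [[[0, 0, -0.016, 1.4, 0, 0, -1], [0, 0, -0.06, 5.2, -0.1, 0, -1], [0, 0, -0.124, 10.7, -0.6, 0, -1], [0, 0, -0.203, 17.4, -1.7, 0, -1], [0, 0, -0.288, 24.6, -3.5, 0, -1], [0, 0, -0.373, 31.6, -5.9, 0, -1], [0, 0, -0.452, 37.8, -8.6, 0, -1], [0, 0, -0.516, 42.7, -11.2, 0, -1], [0, 0, -0.56, 46.0, -13.1, 0, -1], [0, 0, -0.576, 47.2, -13.9, 0, -1], [0, 0, -0.576, 47.2, -13.9, 0, -1]]], "force": 35}}

```text
time: 12.15
tool_pos: [593.3, -74.1, 70.6]
eef_rot: [3.138, 0.149, 0.002]
wrist_force: [-0.9, 0.6, 5.2]
gripper_width: 0.171
```

```bash
cat > chk.py <<'E'
from h import *
import sys
s=ctrl.sense();p=s["tool_pos"];R0=R.from_rotvec(s["eef_rot"]).as_matrix()
print(s["time"],p,np.degrees(np.arctan2(R0[1,0],R0[0,0])),s["wrist_force"],s["moment"],s["gripper_width"])
d=p[:2]-[585,12];print("post r,ang",np.hypot(*d),np.degrees(np.arctan2(d[1],d[0]))%360)
t=optics.camera("top");c=optics.camera("side")
cv2.imwrite(sys.argv[1],np.hstack([cv2.resize(t["frame"][120:270,250:450],None,fx=2,fy=2),cv2.resize(c["frame"][140:290,230:430],None,fx=2,fy=2)]))
E
python3 chk.py pics/c1.png; python3 arc.py 65 18
```

```text
12.15 [593.32879531 -74.12979153  70.58118481] 5.450125499649576 [-0.87491816  0.60765291  5.15696427] [0.06756599 0.12565922 0.14325101] 0.17090514220532654
post r,ang 86.5315538958487 275.52335789475944
12.25 [593.2764387  -74.14360675  70.59949002] 5.419737845910718 [0.0152383  0.4456444  5.30182993]
[0, 0, -0.01, 0.9, -0.0, 0, -1], [0, 0, -0.039, 3.4, -0.1, 0, -1], [0, 0, -0.084, 7.3, -0.3, 0, -1], [0, 0, -0.143, 12.3, -0.9, 0, -1], [0, 0, -0.214, 18.4, -2.0, 0, -1], [0, 0, -0.294, 25.1, -3.7, 0, -1], [0, 0, -0.381, 32.2, -6.3, 0, -1], [0, 0, -0.473, 39.4, -9.6, 0, -1], [0, 0, -0.567, 46.5, -13.6, 0, -1], [0, 0, -0.661, 53.1, -18.3, 0, -1], [0, 0, -0.753, 59.2, -23.5, 0, -1], [0, 0, -0.84, 64.4, -28.9, 0, -1], [0, 0, -0.92, 68.8, -34.2, 0, -1], [0, 0, -0.991, 72.4, -39.2, 0, -1], [0, 0, -1.05, 75.0, -43.6, 0, -1], [0, 0, -1.096, 76.9, -47.0, 0, -1], [0, 0, -1.124, 78.0, -49.3, 0, -1], [0, 0, -1.135, 78.4, -50.1, 0, -1],
```

View pics/c1.png

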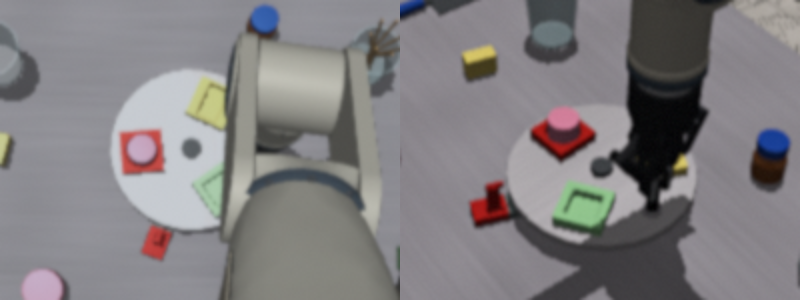

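Request:
{"op": "jog_arm", "data": {"series": [[[0, 0, -0.01, 0.9, 0, 0, -1], [0, 0, -0.039, 3.4, -0.1, 0, -1], [0, 0, -0.084, 7.3, -0.3, 0, -1], [0, 0, -0.143, 12.3, -0.9, 0, -1], [0, 0, -0.214, 18.4, -2.0, 0, -1], [0, 0, -0.294, 25.1, -3.7, 0, -1], [0, 0, -0.381, 32.2, -6.3, 0, -1], [0, 0, -0.473, 39.4, -9.6, 0, -1], [0, 0, -0.567, 46.5, -13.6, 0, -1], [0, 0, -0.661, 53.1, -18.3, 0, -1], [0, 0, -0.753, 59.2, -23.5, 0, -1], [0, 0, -0.84, 64.4, -28.9, 0, -1], [0, 0, -0.92, 68.8, -34.2, 0, -1], [0, 0, -0.991, 72.4, -39.2, 0, -1], [0, 0, -1.05, 75.0, -43.6, 0, -1], [0, 0, -1.096, 76.9, -47.0, 0, -1], [0, 0, -1.124, 78.0, -49.3, 0, -1], [0, 0, -1.135, 78.4, -50.1, 0, -1], [0, 0, -1.135, 78.4, -50.1, 0, -1], [0, 0, -1.135, 78.4, -50.1, 0, -1]]]}}

```text
time: 14.25
tool_pos: [666.6, -16.9, 70.6]
eef_rot: [2.566, 1.811, 0.002]
wrist_force: [-0.0, -0.4, 5.7]
gripper_width: 0.175
```

```bash
python3 chk.py pics/c2.png
python3 - <<'E'
from h import *
for n in("top","side"):
    c=optics.camera(n);cv2.imwrite(f"pics/c2_{n}.png",cv2.resize(c["frame"][140:290,230:430],None,fx=4,fy=4,interpolation=cv2.INTER_CUBIC))
    pk=pinkt if n=="top" else pinks
    hsv=cv2.cvtColor(c["frame"],cv2.COLOR_BGR2HSV)
    m=mask_near(c,proj(c,[519,36,50]),lambda h:red(h)|pk(h),0)
    print(n,m.sum()/16,fitxy(c,m,np.vstack([box(29,36,50)@R.from_euler('z',160,degrees=True).as_matrix().T,cyl(20,50,72)]),[519,36]))
    if n=="top":
      for m,z in((m,50),(mask_near(c,proj(c,[453,58,14]),red,0),14)):
        hull=cv2.convexHull(np.argwhere(m)[:,::-1].astype(np.float32))[:,0]
        w=np.array([atz(c,(q-1.5)/4,z)[:2] for q in hull],np.float32)
        print(cv2.minAreaRect(w))
E
```

```text
14.25 [666.57135746 -16.89139264  70.61449787] 70.44821260325531 [-0.03971187 -0.3982774   5.73604842] [-0.09775565  0.15976824  0.11790867] 0.1749312125176562
post r,ang 86.53669121353978 340.49659231235944
top 191.875 (array([521.99566984,  48.93013472]), 204.28125, 444.45626495871693)
((522.7777099609375, 46.93958282470703), (32.10030746459961, 56.86066436767578), 70.89733123779297)
((453.32208251953125, 58.79099655151367), (32.47053527832031, 43.029781341552734), 70.82412719726562)
side 554.375 (array([518.29364394,  33.46628216]), 586.46875, 616.4115035589784)
```

View pics/c2_top.png

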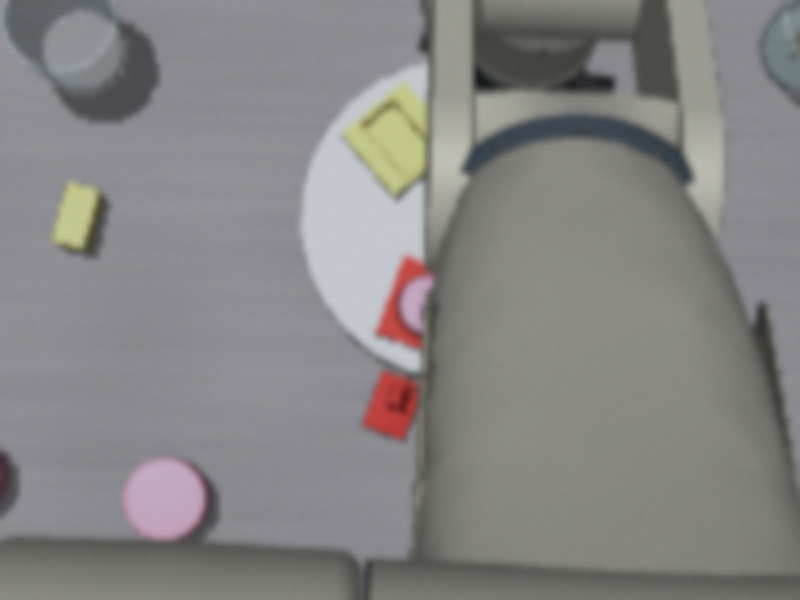

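View pics/c2_side.png

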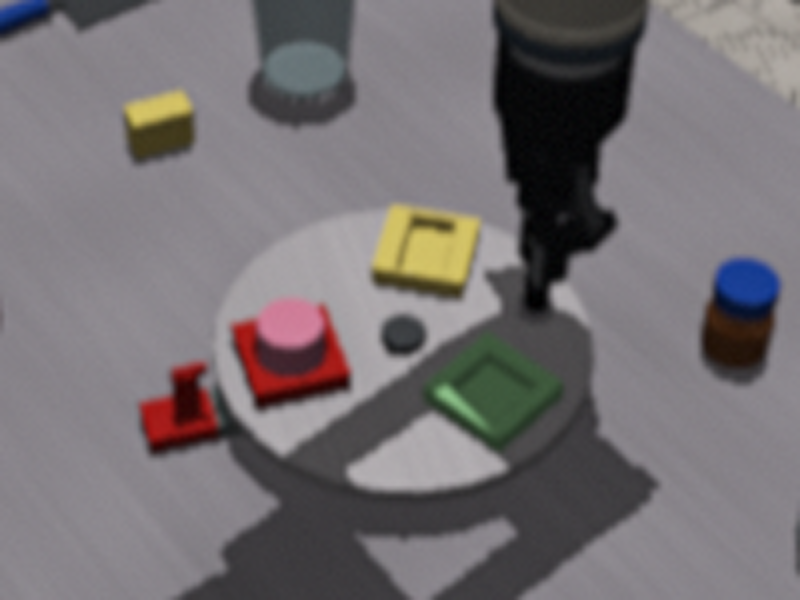

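```bash
cat > fit.py <<'E'
from h import *
def soft(c,full,kind):
    f=c["frame"].astype(float);B,G,Rr=f[...,0],f[...,1],f[...,2]
    v=(Rr-G)/(np.maximum(Rr,30)); return np.clip(v/full,0,1)
def render(c,parts,roi,S=8):
    x0,y0,x1,y1=roi;im=np.zeros(((y1-y0)*S,(x1-x0)*S),np.uint8)
    for P in parts:
        q=np.array([proj(c,p) for p in P]);q=((q-[x0,y0]+.5)*S-.5)
        h=cv2.convexHull(q.astype(np.float32))
        cv2.fillConvexPoly(im,np.round(h*16).astype(np.int32),255,cv2.LINE_AA,4)
    im=cv2.resize(im,(x1-x0,y1-y0),interpolation=cv2.INTER_AREA).astype(float)/255
    return cv2.GaussianBlur(im,(0,0),0.6)
def bx(hx,hy,z0,z1): return np.array([[x,y,z] for x in(-hx,hx) for y in(-hy,hy) for z in(z0,z1)],float)
def place(P,x,y,a): return P@R.from_euler('z',a,degrees=True).as_matrix().T+[x,y,0]
def fit(c,parts,x0,roi,full,wmask=None):
    o=soft(c,full,0)[roi[1]:roi[3],roi[0]:roi[2]]
    w=np.ones_like(o) if wmask is None else wmask
    from scipy.optimize import minimize
    g=lambda p:(w*(render(c,[place(P,*p[:3]) for P in parts],roi)-o)**2).sum()
    r=minimize(g,x0,method="Nelder-Mead",options=dict(initial_simplex=np.array([x0]+[np.array(x0)+d for d in np.diag([4,4,8.])]),xatol=.02,fatol=1e-4))
    return r.x,r.fun
E
python3 - <<'E'
from fit import *
T=optics.camera("top");S=optics.camera("side")
for n in("top0","b_top"):
    c=dict(T);c["frame"]=cv2.imread(f"pics/{n}.png")
    print(n,"ptr",fit(c,[bx(21,16,0,14)],[453,58,160],(315,228,345,256),.72))
c=dict(T);c["frame"]=cv2.imread("pics/top0.png")
print("mould0 top",fit(c,[bx(29,29,36,50)],[617,74,62],(303,163,343,204),.72))
c=dict(S);c["frame"]=cv2.imread("pics/side0.png")
print("mould0 side",fit(c,[bx(29,29,36,50)],[617,74,62],(305,183,346,218),.85))
print("ptr side0",[fit(c,[bx(21,16,0,14),place(bx(a,b,0,50),7.5,0,0)],[453,58,160],(258,224,300,258),.85) for a,b in((6,2),(8,2),(6,4))])
S=optics.camera("side")
print("mould now side",[fit(S,[bx(29,29,36,50),cyl(20,40,72)],[519,36,160],(283,208,322,245),k) for k in(.6,.85)])
E
```

```text
top0 ptr (array([453.348841  ,  59.06945458, 159.46784239]), np.float64(1.7705485839980566))
b_top ptr (array([454.56567049,  59.22635244, 153.50489859]), np.float64(153.8451293766859))
mould0 top (array([618.13420332,  73.64389175,  61.95068484]), np.float64(15.005054421846804))
mould0 side (array([617.71334644,  72.36482635,  60.34287553]), np.float64(10.615754895571893))
ptr side0 [(array([454.21445702,  58.28704317, 163.42288887]), np.float64(55.90654167817885)), (array([454.40676746,  58.31256693, 165.32293085]), np.float64(57.562904739002875)), (array([454.59768013,  58.03968424, 163.60535374]), np.float64(59.278702202402734))]
mould now side [(array([518.75936928,  33.34942296, 160.22034658]), np.float64(39.24634078801132)), (array([518.60606508,  33.41612142, 159.97799727]), np.float64(91.46164386915771))]
```

Run:
```python
from fit import *
c=optics.camera("side")
for z in(36,40,44,48):
    r=fit(c,[bx(29,29,36,50),cyl(20,z,z+32)],[519,34,160],(283,208,322,245),.7);print(z,r)
m=mask_near(c,proj(c,[519,34,60]),pinks,0)
for z in(40,44):print(z,fitxy(c,m,cyl(20,50,z+32),[519,34]))
s=ctrl.sense();print(s["time"],s["qvel"],s["wrist_force"],s["gripper_width"])
```

```text
36 (array([518.85308727,  33.84015491, 160.44173187]), np.float64(53.17893959183991))
40 (array([518.64131554,  33.27166213, 160.1729166 ]), np.float64(59.43964920631491))
44 (array([518.51516164,  32.9054989 , 160.13300398]), np.float64(71.9920378485474))
48 (array([518.36351   ,  32.57695585, 160.12482746]), np.float64(88.70369124413324))
40 (array([517.87094199,  32.40879638]), 288.84375, 279.38171239127405)
44 (array([516.80931604,  30.84038864]), 288.84375, 300.86050389683805)
14.65 [ 0.00139286 -0.00116722 -0.0010108   0.00083728 -0.00021557 -0.00015769] [-0.45124603  0.2294695   5.49344167] 0.16865072461040587
```

```bash
python3 -c "
from bench import job;print(job.close_job())"
```

```text
the job is handed in; nothing more can be done
None
```

I set the smallest pink round blank home in the red mould's pocket and let it go. I then gripped the post, turned the table about 98° anticlockwise, and handed in at about 14.7 s of the 61 s allowed, still gripping the post.

**Blank seated:** I felt floor contact at about 3 N, with the tool height matching a bottom at 40 mm. In the last side picture, an image fit with the blank at home height beat the raised ones. A height 4 mm lower than home, which is impossible, fitted slightly better still, so the fit only shows that the blank is not standing high.

**Mould at the pointer:** The mould's angle read about 160.2° from both the side camera and the arm's own turn. The pointer read 159.5–160.3° from the top camera and about 159.8° by direction from the side camera. They agree to within about 1°.

**What disagreed:**
- A side-camera fit of the pointer's own yaw gave 163–165°. I ignored it because it was a poor fit affected by the fin.
- In the last top picture the arm partly hid the mould. What showed gave 160.9° for the mould and 160.8° for the pointer.

**Holding still:** Before handing in, joint speeds were near zero. The wrist force was about 5.5 N, nearly all vertical, and came from closing the grip.

I did not measure the other blanks, glassware, cup, jar and spatula at the end. I felt no contact with any of them.

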